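Lengthen the jar rail until it locks and push the jar into the row

TASK

Make room in the jar rail: draw its sliding end out by the loop handle, gently, until the red lock button clicks out and holds it. Then slide the jar standing in front of the rail along the worktop, without lifting it, back into the row between the canister and the other jar, nudging these apart but not tipping anything, until it stands upright right back, close against the rail. Leave the shaker, mug and lime alone.

Things in the scene. Friction and masses are not known exactly. Their poses are not given: they have to be found in the camera images.
- rack: Fixed half of an expanding jar rail (polished, slippery grey tube with fixed end plate), fast to the worktop. Origin on the worktop at the inner face of the fixed right-hand plate. y runs along the row to the sliding end, -x out of the row to its open front, z up. Tube front face at x = +5 mm, top at z = 48 mm; end plates reach x = -88 to +8 mm, 6 mm thick, 66 mm high.
- handle (a point): Middle of the outer bar of the sliding end's loop handle: steel bar, 10 mm diameter, 54 mm up, along rack x. The level loop is open above: free space inside it, on this point's rack -y side, 45 mm along y (from 5 to 50 mm off this point) by 60 mm along x. It slides out along rack +y with about 5 N drag, and stops dead when locked; over 35 N on it harms the lock.
- plate_face (a point): Point on the inner face of the sliding end plate, 34 mm up, 43 mm in front of the rack's origin line; moves with the handle. Its rack y is the row's inner length. The plate must travel 25 to 61 mm to lock: just how far differs each time, since the black collar round the tube's mouth, with the lock hole (16 mm) in its top, can be set along the tube.
- button_top (a point): Top of the red lock button, 12 mm diameter, in the inner tube; travels with the handle. Held down it is hidden in the tube, about 45 mm above the worktop; clicked out it stands about 54 mm up, 5 mm proud of the black collar, and locks the slide both ways with about 2 mm play.
- canister_mid (a point): Centre (55 mm up) of the cream lidded canister at the fixed end of the row: round, 87 mm diameter, 110 mm tall, 0.6 kg, smooth glaze; loose. It stands 2 to 7 mm from the fixed end plate.
- row_jar_mid (a point): Centre (42 mm up) of the jar with green lid in the row, next to the sliding end: round, 66 mm body diameter, 84 mm tall, 0.2 to 0.35 kg; loose, to be nudged along by the jar that comes in.
- jar_mid (a point): Centre (42 mm up) of the jar to push in, same smooth kind (66 mm diameter, 84 mm tall, 0.2 to 0.35 kg), standing on the worktop in front of the row, before the gap between canister and other jar. The gap (37 to 48 mm at first) is narrower than the jar.
- shaker_mid (a point): Centre (45 mm up) of a salt shaker, 44 mm diameter, 90 mm tall; leave alone.
- mug: White dotted mug, 77 mm diameter, 89 mm tall, origin under its middle; leave alone.
- lime: Green lime, about 50 mm, origin at its underside; leave alone.
Mind the look-alikes: they are no part of the job. Leave any blue or purple look-alike of the part that bears jar_mid alone.

How it is judged (in metres and radians):
On the way, in this order (a step that is already met when the one before it is completed fails the run):
1. the red lock button has clicked out, the jar still in front of the row (z of button_top in the frame of rack above 0.051 m and x of jar_mid in the frame of rack below -0.085 m), for 0.2 s.
2. the jar is in the row (x of jar_mid in the frame of rack above -0.055 m), for 0.2 s.
At the end, for the whole second after the job is handed in: Lock button out (top over 51 mm up). The jar stands upright at rest on the worktop, its centre at most 55 mm in front of the rack's origin line, between the canister and the other jar, both upright and in the row (centres within 75 and 70 mm of that line) (z of button_top in the frame of rack above 0.051 m and x of jar_mid in the frame of rack above -0.055 m and y of jar_mid in the frame of rack between 0.1 and 0.175 m and x of canister_mid in the frame of rack above -0.075 m and y of canister_mid in the frame of rack below 0.085 m and x of row_jar_mid in the frame of rack above -0.07 m and y of row_jar_mid in the frame of rack above 0.175 m and angle between each of jar_mid, canister_mid, row_jar_mid's own z axis and vertical below 0.08 rad and height (world z) of jar_mid below 0.05 m and linear speed of each of jar, row_jar below 0.02 m/s); the robot touches nothing.
It fails at once if the handle is pulled or pushed harder than 35 N (contact force between any of the fingers, the arm and slider above 35 N).
It fails at once if the jar is lifted (height (world z) of jar_mid above 0.065 m).
It fails at once if the jar, the canister or the other jar is tipped (angle between any of jar_mid, canister_mid, row_jar_mid's own z axis and vertical above 0.4 rad).
It fails at once if the shaker, the mug or the lime is moved (distance of any of shaker_mid, mug, lime from where it was at the start of the episode above 0.03 m).
It also fails if it takes over 45 s, if anything falls off the work surface, if the arm or the gripper's body presses on something with over 40 N, if the wrist force passes 120 N, or if a joint passes its speed limit or range.

ROBOT

A 6-joint arm with a two-finger parallel gripper is mounted at the origin on a cart in front of the work surface, level with it; the furniture and walls round the work are solid. World frame = base frame: x ahead of the robot, y to its left, z up, the work surface at z = 0. Lengths are in mm, angles in rad, forces in N, time in s.
With the tool pointing down it reaches from about 350 to 975 mm from the base axis. Payload 7.1 kg.
Tool frame: the origin (TCP) lies midway between the tips of the shut fingers; the grasp point (between the pads) lies 19 mm behind it (ctrl.grasp_offset is the distance from the TCP to the grasp point, in mm); z points along the fingers, y is the line along which they close (so a half turn about z gives the same grasp; the last joint's range is limited). The gripper opens to 88 mm and grips with 3 to 60 N. Pads are 20 mm wide; open, the fingers measure 115 mm over their backs; the gripper's body (75 mm by 178 mm) begins 61 mm behind the grasp point.
Start: joints at [1.243, 0.423, 1.63, -0, 1.089, -0.019], TCP at [189.915, 595.43, 222.675] pointing down, gripper open.
Joint ranges: [-3, 3], [-0.9, 2.11], [0.09, 2.58], [-1.31, 4.45], [0.11, 2.69], [-2.54, 2.54]. Speed limits (rad/s): [2.39, 2.39, 3.01, 3.14, 3.14, 3.14].

INTERFACE

Orientations are given as a rotation vector (axis times angle).
In Python, from workcell import sensors, viewer, ctrl gives the robot as it stands. The module is installed in compiled form; this text tells all that it offers.
- The arm moves only by the shell command python3 -m handwheel 'ROWS'. ROWS is JSON, a list of rows, each a list of 7 numbers: the shift along the tool's x, y, z in mm, then the turn, a rotation vector about the tool's x, y, z in rad, then the closure, from 0 (fully open) to 1 (shut). In form: [[x, y, z, rx, ry, rz, jaw], ...]. A call has 1 to 10 rows; each row shifts and turns the commanded pose from where the row before left it, along the tool's axes as they then stand; what a row does not reach is not made up. A row lasts 1/8 s, in which the tool goes at most 62.5 mm and 10.7 degrees, less where a joint would pass 70% of its speed; a pose out of reach is approached as far as the arm can. A call is refused whole if a number of a shift passes 62.5 or a number of a turn 0.188, either way. A call with a gripper value outside its range is refused whole. The fingers move at their own pace and stop on an object; the grip force is fixed at half the most. Time passes only in rows, so rows that do not move let the fingers close. It gives the time, the measured TCP pose, the force, the opening and the grip force at its end, in the units of the state.
- sensors.get_obs(): the state, without advancing time (a new reading comes with each control period).
- viewer.get_image(name): name is "scene" or "top"; returns a dict with "frame" (400x640x3 uint8, blue, green, red), "fov_y" (degrees; the focal length in pixels is half the picture's height over the tangent of half this angle, whatever the lens; pixels are square), "cx", "cy" (the principal point, pixels), "R" (3x3) and "t" (3): a world point X has camera coordinates R X + t. Camera axes: x right, y down, z forward; pixel columns grow to the right and rows downward; lengths in mm; the calibration is good to about 2 mm. A picture is of the moment at which its call begins. There is no depth.
- ctrl.close_job(): hands the job in; it is judged then, once.
The state is a dict: "t": time; "qpos": joint angles; "qvel": joint speeds; "joint_torque": joint torques, N m; "ee_pos": TCP position; "orientation": TCP orientation; "ft_force": force on the tool from outside, world axes, zero at the start; "moment": the same for the moment, N m; "width": finger opening in mm; "grasp_force": force on a finger pad.
Only numpy, scipy, OpenCV 4.12 (cv2) and the standard library are available. Lean on these libraries where they do the work, as an engineer would, in place of code of your own. Each camera call takes 0.05 s, during which the arm holds its last target. There are 200 camera calls.

## Working session

There is one attempt and no reset: what is moved stays moved. The work goes in short steps, Python scripts to look and compute and a shell command to move; the robot and the scene stay as the last step left them, time stands still between calls to the robot, and variables do not carry over. Pictures are saved under pics/ and viewed, at most 10 in all, crops included, and the job is handed in when it is done.

```bash
mkdir -p pics
cat > h.py <<'E'
import numpy as np, cv2
from workcell import sensors, viewer, ctrl
def get(n):
    d=viewer.get_image(n); h=d["frame"].shape[0]
    f=h/2/np.tan(np.radians(d["fov_y"])/2)
    d["K"]=np.array([[f,0,d["cx"]],[0,f,d["cy"]],[0,0,1]]); d["R"]=np.array(d["R"]); d["t"]=np.array(d["t"]).ravel(); return d
def ray(d,uv):
    r=d["R"].T@np.linalg.inv(d["K"])@np.array([*uv,1.]); return -d["R"].T@d["t"], r/np.linalg.norm(r)
def atz(d,uv,z):
    c,r=ray(d,uv); return c+r*(z-c[2])/r[2]
def tri(d1,p1,d2,p2):
    c1,r1=ray(d1,p1);c2,r2=ray(d2,p2)
    s=np.linalg.lstsq(np.array([r1,-r2]).T,c2-c1,rcond=None)[0]
    a=c1+s[0]*r1;b=c2+s[1]*r2; return (a+b)/2,np.linalg.norm(a-b)
def proj(d,X):
    p=d["K"]@(d["R"]@np.array(X,float)+d["t"]); return p[:2]/p[2]
E
python3 - <<'E'
from h import *
import pickle
D={n:get(n) for n in("scene","top")}
pickle.dump(D,open("d0.pkl","wb"))
for n,d in D.items():
    cv2.imwrite(f"pics/{n}0.png",d["frame"]); print(n,-d["R"].T@d["t"],d["K"][0,0])
print(sensors.get_obs())
E
```

```text
scene [  -59.68851091 -1031.84350251   632.53765966] 516.5253870316232
top [ 297.0526824   167.9595364  1143.23680408] 372.20729667220337
{'t': 0.1, 'qpos': array([ 1.24298397e+00,  4.23740664e-01,  1.63065693e+00,  1.24249607e-05,
        1.08856620e+00, -1.89819094e-02]), 'qvel': array([ 0.00029647, -0.00227998, -0.00354206,  0.0007614 ,  0.00109953,
        0.00055822]), 'joint_torque': array([ 1.04438370e-04, -5.45614922e+01, -2.74322033e+01,  6.45360583e-02,
        1.87992799e-02, -2.28662401e-05]), 'ee_pos': array([189.75939104, 594.95090176, 221.97721843]), 'orientation': array([-4.83154985e-01, -3.10396629e+00,  2.11834773e-03]), 'ft_force': array([ 0.70775072, -0.10199487,  0.24030889]), 'moment': array([ 0.00803772, -0.06972367,  0.06680982]), 'grasp_force': 0.0, 'width': 88.05944590796831}
```

View pics/scene0.png

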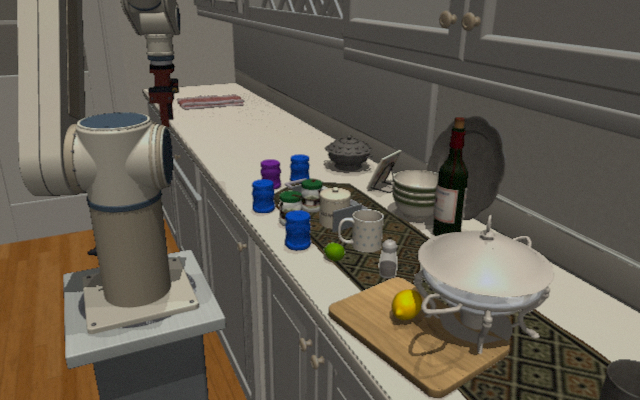

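View pics/top0.png

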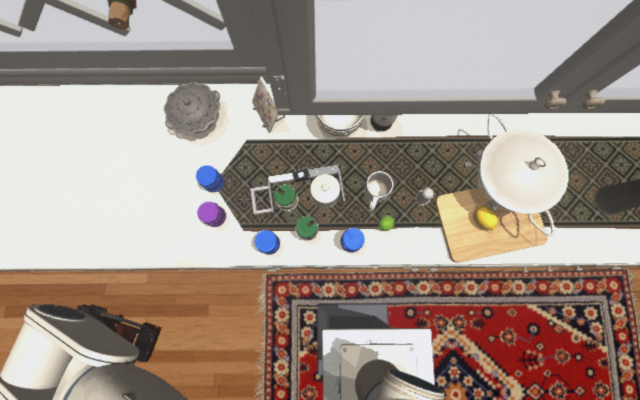

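The scene view shows green-lidded jars at (290,208) and (312,195), with blue and purple look-alikes around them. In the top view:
- Canister at (325,188), row jar at (285,195), handle loop at (262,200).
- Front green-lid jar at (307,228), which is my target.
- Blue jars at (266,242), (352,240) and (208,178), and a purple one at (210,214).
- Mug at (379,186), lime at (387,223).

I'll check that choice in close crops.

Run:
```python
from h import *
import pickle
D=pickle.load(open("d0.pkl","rb"))
a=D["top"]["frame"][150:260,235:375]; b=D["scene"]["frame"][140:260,240:360]
cv2.imwrite("pics/ct.png",cv2.resize(a,None,fx=5.5,fy=5.5,interpolation=cv2.INTER_CUBIC))
cv2.imwrite("pics/cs.png",cv2.resize(b,None,fx=5,fy=5,interpolation=cv2.INTER_CUBIC))
```

```text
(no output)
```

View pics/ct.png

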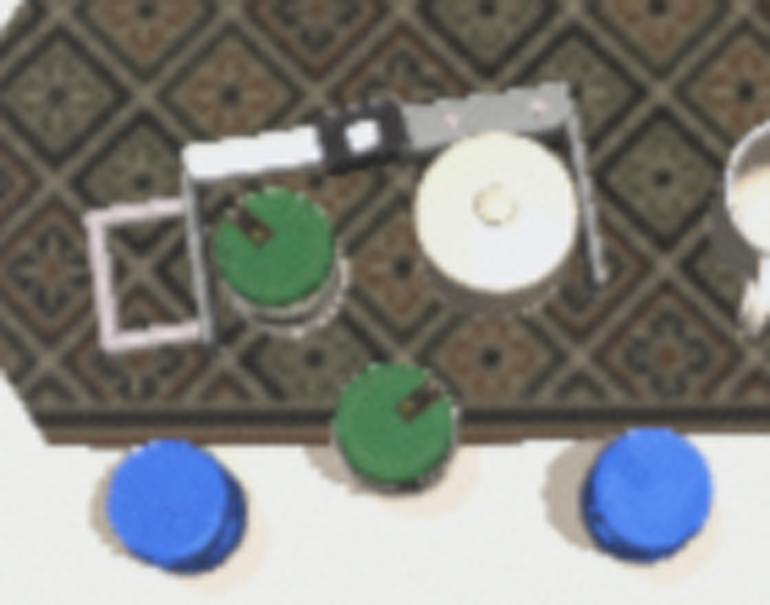

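View pics/cs.png

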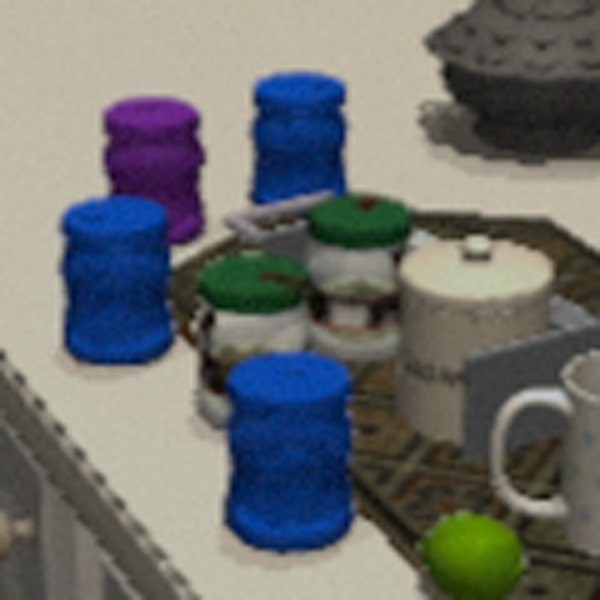

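Crop check: the front jar's lid at crop (395,423) is green with a tag, so it is the target. The blue jars on either side are the look-alikes. Handle bar is at (92,215)–(112,345), black collar with its hole at (363,135), and the slide is still in.

Run:
```python
from h import *
import pickle
np.set_printoptions(precision=1,suppress=True)
D=pickle.load(open("d0.pkl","rb")); T,S=D["top"],D["scene"]
ft=lambda u,v:((u+.5)/5.5-.5+235,(v+.5)/5.5-.5+150)
fs=lambda u,v:((u+.5)/5-.5+240,(v+.5)/5-.5+140)
for n,a,b,z in [("handle",(102,280),(283,207),59),("jar",(395,423),(255,281),84),("row",(275,247),(360,220),84),("can",(497,213),(476,270),105)]:
    print(n,tri(T,ft(*a),S,fs(*b)),atz(T,ft(*a),z))
for n,a,z in [("h1",(92,215),59),("h2",(112,345),59),("fixback",(568,90),66),("fixfront",(597,285),66),("slback",(188,150),66),("slfront",(212,345),66),("tubeL",(190,162),48),("tubeR",(560,103),48),("colR",(405,125),50),("colL",(325,137),50),("hole",(363,135),49)]:
    print(n,atz(T,ft(*a),z))
# lime, mug, shaker approx, blue jars
for n,p,z in [("mug",(379,186),89),("lime",(387,223),25),("blueL",(266,241),84),("blueR",(353,239),84)]: print(n,atz(T,p,z))
```

```text
handle (array([526.8, 362. ,  57.3]), np.float64(3.2831979781562097)) [524.9 362.2  59. ]
jar (array([443.2, 202.8,  81.5]), np.float64(1.7001167746780361)) [442.1 203.   84. ]
row (array([537.6, 266.6,  80.8]), np.float64(0.41260688777216253)) [536.7 266.4  84. ]
can (array([553.5, 148.2,  90.3]), np.float64(1.8064272205560143)) [549.  148.8 105. ]
h1 [561.1 368.6  59. ]
h2 [489.1 355.9  59. ]
fixback [627.4 108.4  66. ]
fixfront [518.2  94.9  66. ]
slback [595.3 316.   66. ]
slfront [487.4 301.3  66. ]
tubeL [593.4 317.2  48. ]
tubeR [625.4 112.   48. ]
colR [613.  198.2  50. ]
colL [606.5 242.5  50. ]
hole [607.7 221.5  49. ]
mug [558.4  -9.1  89. ]
lime [458.6 -39.3  25. ]
blueL [401.5 318.1  84. ]
blueR [405.   70.4  84. ]
```

Measured points agree with the text: handle z is about 57 for the bar top, lids about 81–84, and the gap comes out at 42 mm. The rack yaw is about 9.3°. Next I turn the tool so its y lies along rack y, shut the fingers and go above the loop.

```bash
python3 -m handwheel '[[0,0,0,0,0,-0.157,1],[0,0,0,0,0,-0.157,1],[0,0,0,0,0,-0.157,1],[-42,-44,0,0,0,0,1],[-42,-44,0,0,0,0,1],[-42,-44,0,0,0,0,1],[-42,-44,0,0,0,0,1],[-42,-44,30,0,0,0,1],[-42,-45,30,0,0,0,1],[-42,-45,40,0,0,0,1]]'; python3 -m handwheel '[[0,0,0,0,0,0,1],[0,0,0,0,0,0,1]]'
cat >> h.py <<'E'
from scipy.spatial.transform import Rotation as Ro
def delta(target):
    o=sensors.get_obs(); R=Ro.from_rotvec(o["orientation"]).as_matrix(); np.set_printoptions(precision=2,suppress=True)
    print(o["t"],o["ee_pos"],"tool y",R[:,1],"z",R[:,2],"w",o["width"],"d tool",R.T@(np.array(target)-o["ee_pos"]))
E
python3 - <<'E'
from h import *
delta([530,335,122])
d=get("top"); a=d["frame"][150:260,235:375]
cv2.imwrite("pics/t1.png",cv2.resize(a,None,fx=5.5,fy=5.5,interpolation=cv2.INTER_CUBIC))
print(proj(d,[530,335,40]))
E
```

```text
t: 1.35
ee_pos: [516.5, 347.5, 133.0]
orientation: [-0.254, 3.13, 0.001]
ft_force: [0.0, 1.4, 0.0]
width: 0.7
grasp_force: 0.0
t: 1.6
ee_pos: [514.5, 348.8, 133.4]
orientation: [0.253, -3.131, 0.0]
ft_force: [0.6, 0.2, 0.3]
width: 0.2
grasp_force: 0.0
1.6 [514.46 348.78 133.44] tool y [-0.16  0.99 -0.  ] z [-0. -0. -1.] w 0.16586426640872923 d tool [-13.13 -16.1   11.43]
[263.26 200.04]
```

```bash
python3 -m handwheel '[[-13,-16,11,0,0,0,1],[0,0,25,0,0,0,1],[0,0,12,0,0,0,1],[0,0,0,0,0,0,1]]'
python3 - <<'E'
from h import *
delta([530,335,36])
d=get("top"); a=d["frame"][150:260,235:375]
s=get("scene"); b=s["frame"][150:230,250:350]
cv2.imwrite("pics/t2.png",np.hstack([cv2.resize(a,(509,400),interpolation=cv2.INTER_CUBIC),cv2.resize(b,(291,400)[::1],interpolation=cv2.INTER_CUBIC)]))
E
```

```text
t: 2.15
ee_pos: [529.7, 334.8, 84.8]
orientation: [0.255, -3.13, 0.001]
ft_force: [0.2, -0.1, -0.8]
width: 0.4
grasp_force: 0.0
2.15 [529.67 334.83  84.77] tool y [-0.16  0.99 -0.  ] z [-0. -0. -1.] w 0.36556335453216204 d tool [-0.43  0.15 48.77]
```

View pics/t2.png

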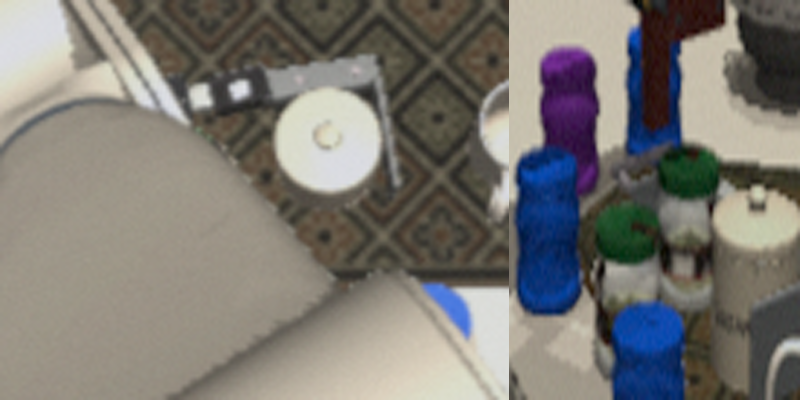

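The arm hides the loop from above. In the scene view the fingertips at crop (657,127) hang just above it, so I go down gently with force checks.

```bash
python3 -m handwheel '[[0,0,7,0,0,0,1],[0,0,7,0,0,0,1],[0,0,6,0,0,0,1],[0,0,5,0,0,0,1],[0,0,0,0,0,0,1]]'
```

```text
t: 2.88
ee_pos: [529.9, 334.8, 60.0]
orientation: [0.254, -3.13, 0.001]
ft_force: [-0.5, -0.2, -0.1]
width: 0.5
grasp_force: 0.0
```

```bash
python3 -m handwheel '[[0,0,5,0,0,0,1],[0,0,6,0,0,0,1],[0,0,6,0,0,0,1],[0,0,6,0,0,0,1],[0,0,0,0,0,0,1]]'
```

```text
t: 3.5
ee_pos: [529.8, 334.8, 36.9]
orientation: [0.254, -3.13, 0.001]
ft_force: [-0.7, -0.5, 0.9]
width: 0.2
grasp_force: 0.0
```

```bash
python3 -m handwheel '[[0,2,0,0,0,0,1],[0,2,0,0,0,0,1],[0,2,0,0,0,0,1],[0,2,0,0,0,0,1],[0,0,0,0,0,0,1]]'
```

```text
t: 4.12
ee_pos: [528.9, 343.1, 37.6]
orientation: [-0.255, 3.131, 0.0]
ft_force: [0.9, -0.3, -1.1]
width: 0.3
grasp_force: 0.0
```

```bash
python3 -m handwheel '[[0,2,0,0,0,0,1],[0,2,0,0,0,0,1],[0,2,0,0,0,0,1]]'; python3 -m handwheel '[[0,2,0,0,0,0,1],[0,2,0,0,0,0,1],[0,2,0,0,0,0,1]]'; python3 -m handwheel '[[0,2,0,0,0,0,1],[0,2,0,0,0,0,1],[0,2,0,0,0,0,1]]'
```

```text
t: 4.5
ee_pos: [528.0, 348.5, 37.6]
orientation: [0.255, -3.131, 0.001]
ft_force: [2.7, -5.9, 1.7]
width: 0.4
grasp_force: 3.2
t: 4.88
ee_pos: [527.2, 353.7, 37.6]
orientation: [0.255, -3.131, 0.003]
ft_force: [2.5, -6.0, 2.0]
width: 0.7
grasp_force: 3.2
t: 5.25
ee_pos: [526.3, 359.6, 37.6]
orientation: [0.255, -3.131, 0.003]
ft_force: [2.4, -5.8, -0.0]
width: 0.9
grasp_force: 3.2
```

Sliding, with about 6 N drag. I'll slow down from about 22 mm of travel.

```bash
python3 -m handwheel '[[0,2,0,0,0,0,1],[0,2,0,0,0,0,1],[0,2,0,0,0,0,1]]'; python3 -m handwheel '[[0,1,0,0,0,0,1],[0,1,0,0,0,0,1],[0,1,0,0,0,0,1]]'
```

```text
t: 5.62
ee_pos: [525.4, 365.5, 37.6]
orientation: [-0.255, 3.131, -0.003]
ft_force: [1.2, -5.8, 1.9]
width: 0.7
grasp_force: 3.2
t: 6.0
ee_pos: [525.0, 368.5, 37.6]
orientation: [-0.255, 3.131, -0.003]
ft_force: [2.3, -5.4, 1.2]
width: 0.5
grasp_force: 3.2
```

```bash
python3 -m handwheel '[[0,1,0,0,0,0,1],[0,1,0,0,0,0,1]]'; python3 -m handwheel '[[0,1,0,0,0,0,1],[0,1,0,0,0,0,1]]'
```

```text
t: 6.25
ee_pos: [524.7, 370.4, 37.6]
orientation: [-0.255, 3.131, -0.002]
ft_force: [1.8, -7.0, 0.7]
width: 0.2
grasp_force: 3.2
t: 6.5
ee_pos: [524.4, 372.4, 37.6]
orientation: [-0.255, 3.131, -0.002]
ft_force: [1.9, -6.1, 1.0]
width: 0.7
grasp_force: 3.2
```

```bash
cat > ok.py <<'E'
from h import *
f=sensors.get_obs()["ft_force"]; raise SystemExit(np.linalg.norm(f)>11)
E
python3 -m handwheel '[[0,1,0,0,0,0,1],[0,1,0,0,0,0,1]]' && python3 ok.py && python3 -m handwheel '[[0,1,0,0,0,0,1],[0,1,0,0,0,0,1]]' && python3 ok.py && python3 -m handwheel '[[0,1,0,0,0,0,1],[0,1,0,0,0,0,1]]' && python3 ok.py && python3 -m handwheel '[[0,1,0,0,0,0,1],[0,1,0,0,0,0,1]]' && python3 ok.py && python3 -m handwheel '[[0,1,0,0,0,0,1],[0,1,0,0,0,0,1]]' && python3 ok.py && python3 -m handwheel '[[0,1,0,0,0,0,1],[0,1,0,0,0,0,1]]'
```

```text
t: 6.75
ee_pos: [524.1, 374.4, 37.6]
orientation: [-0.255, 3.131, -0.002]
ft_force: [3.0, -6.5, 0.7]
width: 0.8
grasp_force: 3.2False
```

```bash
sed -i 's/SystemExit(\(.*\))$/SystemExit(int(\1))/' ok.py; tail -1 ok.py
python3 -m handwheel '[[0,1,0,0,0,0,1],[0,1,0,0,0,0,1]]' && python3 ok.py && python3 -m handwheel '[[0,1,0,0,0,0,1],[0,1,0,0,0,0,1]]' && python3 ok.py && python3 -m handwheel '[[0,1,0,0,0,0,1],[0,1,0,0,0,0,1]]' && python3 ok.py && python3 -m handwheel '[[0,1,0,0,0,0,1],[0,1,0,0,0,0,1]]' && python3 ok.py && python3 -m handwheel '[[0,1,0,0,0,0,1],[0,1,0,0,0,0,1]]'
```

```text
f=sensors.get_obs()["ft_force"]; raise SystemExit(int(np.linalg.norm(f)>11))
t: 7.0
ee_pos: [523.8, 376.4, 37.5]
orientation: [-0.255, 3.131, -0.002]
ft_force: [3.3, -6.5, 0.7]
width: 0.4
grasp_force: 3.2
t: 7.25
ee_pos: [523.5, 378.3, 37.6]
orientation: [-0.255, 3.131, -0.002]
ft_force: [2.3, -5.3, 0.7]
width: 0.5
grasp_force: 3.2
t: 7.5
ee_pos: [523.2, 380.3, 37.6]
orientation: [-0.255, 3.131, -0.002]
ft_force: [3.0, -6.6, 0.3]
width: 0.5
grasp_force: 3.2
t: 7.75
ee_pos: [522.9, 382.3, 37.6]
orientation: [-0.255, 3.131, -0.002]
ft_force: [2.3, -6.3, 0.8]
width: 0.6
grasp_force: 3.2
t: 8.0
ee_pos: [522.6, 384.2, 37.6]
orientation: [-0.255, 3.131, -0.002]
ft_force: [3.5, -5.8, 0.7]
width: 0.5
grasp_force: 3.2
```

```bash
python3 -m handwheel '[[0,1,0,0,0,0,1],[0,1,0,0,0,0,1]]' && python3 ok.py && python3 -m handwheel '[[0,1,0,0,0,0,1],[0,1,0,0,0,0,1]]' && python3 ok.py && python3 -m handwheel '[[0,1,0,0,0,0,1],[0,1,0,0,0,0,1]]' && python3 ok.py && python3 -m handwheel '[[0,1,0,0,0,0,1],[0,1,0,0,0,0,1]]' && python3 ok.py && python3 -m handwheel '[[0,1,0,0,0,0,1],[0,1,0,0,0,0,1]]' && python3 ok.py && python3 -m handwheel '[[0,1,0,0,0,0,1],[0,1,0,0,0,0,1]]' && python3 ok.py && python3 -m handwheel '[[0,1,0,0,0,0,1],[0,1,0,0,0,0,1]]'
```

```text
t: 8.25
ee_pos: [522.3, 386.2, 37.6]
orientation: [-0.255, 3.131, -0.002]
ft_force: [2.8, -5.8, 1.0]
width: 0.2
grasp_force: 3.2
t: 8.5
ee_pos: [522.0, 388.2, 37.6]
orientation: [-0.254, 3.131, -0.002]
ft_force: [4.0, -6.8, 0.3]
width: -0.1
grasp_force: 3.2
t: 8.75
ee_pos: [521.7, 390.2, 37.6]
orientation: [-0.255, 3.131, -0.002]
ft_force: [3.5, -6.8, -0.1]
width: 0.7
grasp_force: 3.2
t: 9.0
ee_pos: [521.3, 392.1, 37.6]
orientation: [-0.255, 3.131, -0.002]
ft_force: [2.1, -5.5, -0.0]
width: 0.5
grasp_force: 3.2
t: 9.25
ee_pos: [521.0, 394.1, 37.6]
orientation: [-0.255, 3.131, -0.002]
ft_force: [3.5, -5.5, 0.4]
width: 0.9
grasp_force: 3.2
t: 9.5
ee_pos: [520.7, 396.1, 37.6]
orientation: [-0.255, 3.131, -0.002]
ft_force: [2.6, -6.8, 0.2]
width: 0.5
grasp_force: 3.2
t: 9.75
ee_pos: [520.1, 398.3, 37.5]
orientation: [-0.254, 3.131, -0.002]
ft_force: [2.6, -4.3, 0.2]
width: 0.3
grasp_force: 2.1
```

```bash
python3 -m handwheel '[[0,1,0,0,0,0,1]]' && python3 ok.py && python3 -m handwheel '[[0,1,0,0,0,0,1]]' && python3 ok.py && python3 -m handwheel '[[0,1,0,0,0,0,1],[0,0,0,0,0,0,1]]' && python3 ok.py && python3 -m handwheel '[[0,1,0,0,0,0,1],[0,1,0,0,0,0,1]]' && python3 ok.py && python3 -m handwheel '[[0,1,0,0,0,0,1],[0,1,0,0,0,0,1]]'
```

```text
t: 9.88
ee_pos: [519.8, 399.7, 37.5]
orientation: [-0.254, 3.131, -0.001]
ft_force: [2.4, -3.3, -0.4]
width: 0.5
grasp_force: 2.0
t: 10.0
ee_pos: [519.5, 401.0, 37.5]
orientation: [-0.254, 3.131, -0.0]
ft_force: [1.8, -3.4, -0.5]
width: 0.5
grasp_force: 2.0
t: 10.25
ee_pos: [519.2, 402.0, 37.5]
orientation: [0.255, -3.131, 0.001]
ft_force: [2.2, -4.9, -0.3]
width: 0.4
grasp_force: 2.4
t: 10.5
ee_pos: [519.1, 402.5, 37.5]
orientation: [0.256, -3.131, 0.004]
ft_force: [5.8, -13.1, 2.1]
width: 0.4
grasp_force: 7.1
```

The force rose to 13 N with no further travel, so it has probably locked. I back off, lift out and look at the button.

```bash
python3 -m handwheel '[[0,-4,0,0,0,0,1],[0,-6,0,0,0,0,1],[0,0,-20,0,0,0,1],[0,0,-40,0,0,0,1],[0,0,-45,0,0,0,1],[40,-20,-10,0,0,0,1],[50,-30,0,0,0,0,0.66],[50,-40,0,0,0,0,0.66],[20,-40,0,0,0,0,0.66],[0,0,0,0,0,0,0.66]]'
python3 - <<'E'
from h import *
delta([400,200,130])
d=get("top"); s=get("scene"); import pickle; pickle.dump({"top":d,"scene":s},open("d1.pkl","wb"))
a=d["frame"][150:260,235:375]; b=s["frame"][150:230,250:350]
cv2.imwrite("pics/t3.png",np.vstack([cv2.resize(a,(382,300),interpolation=cv2.INTER_CUBIC),cv2.resize(b,(382,300),interpolation=cv2.INTER_CUBIC)]))
E
```

```text
t: 11.75
ee_pos: [383.4, 239.7, 153.8]
orientation: [-0.252, 3.131, 0.0]
ft_force: [0.2, 0.3, 0.2]
width: 29.5
grasp_force: 0.0
11.75 [383.36 239.66 153.8 ] tool y [-0.16  0.99  0.  ] z [ 0.  0. -1.] w 29.53923603465662 d tool [-10.08 -41.81  23.79]
```

View pics/t3.png

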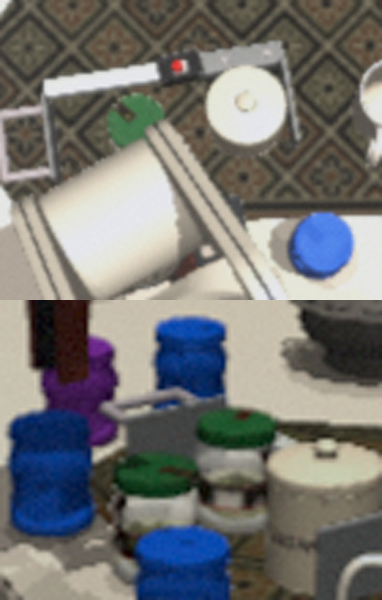

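The red button shows in the collar (top view, crop (178,66)), so the slide is locked. All jars are still in place. Now I go down in front of the jar with the fingers 30 mm open as a cradle.

```bash
python3 -m handwheel '[[7,-46,0,0,0,0,0.66],[0,0,40,0,0,0,0.66],[0,0,50,0,0,0,0.66],[0,0,36,0,0,0,0.66],[0,0,0,0,0,0,0.66]]'
python3 -m handwheel '[[0,0,0,0,-0.15,0,0.66],[0,0,0,0,-0.15,0,0.66],[0,0,0,0,-0.15,0,0.66],[0,0,0,0,0,0,0.66]]'
python3 - <<'E'
from h import *
delta([383.4,193.4,27])
E
```

```text
t: 12.48
ee_pos: [384.7, 195.2, 24.8]
orientation: [0.255, -3.127, 0.002]
ft_force: [0.2, 0.4, -0.2]
width: 29.9
grasp_force: 0.0
t: 12.98
ee_pos: [395.4, 180.9, 31.2]
orientation: [-0.22, 2.882, -0.053]
ft_force: [-0.5, -0.5, 0.1]
width: 29.9
grasp_force: 0.0
12.975 [395.41 180.94  31.22] tool y [-0.15  0.99 -0.06] z [ 0.25 -0.02 -0.97] w 29.916223011712713 d tool [10.61 14.28  0.87]
```

```bash
python3 -m handwheel '[[0,7,0,0,0,0,0.66],[0,7,0,0,0,0,0.66],[0,0,0,0,0,0,0.66]]'
python3 - <<'E'
from h import *
delta([394,195.2,28])
E
```

```text
t: 13.35
ee_pos: [392.5, 194.7, 29.1]
orientation: [-0.219, 2.885, -0.053]
ft_force: [-0.1, -0.0, 0.6]
width: 29.9
grasp_force: 0.0
13.35 [392.52 194.7   29.13] tool y [-0.14  0.99 -0.05] z [ 0.25 -0.02 -0.97] w 29.878262531026493 d tool [-1.22  0.34  1.46]
```

```bash
python3 -m handwheel '[[-5,0,1,0,-0.04,0,0.66],[-5,0,1.5,0,-0.04,0,0.66],[-5,0,1.5,0,-0.04,0,0.66],[-5,0,1.5,0,-0.04,0,0.66],[-5,0,1.5,0,-0.04,0,0.66],[-5,0,2,0,0,0,0.66],[-5,0,2,0,0,0,0.66],[0,0,0,0,0,0,0.66]]'
python3 - <<'E'
from h import *
p=np.array([392.5,194.7,29]); e=sensors.get_obs()["ee_pos"]; f=np.array([.987,.16,0])
print("adv",(e-p)@f, "lat",(e-p)@[-.16,.987,0])
delta(p+f*80)
d=get("top"); s=get("scene")
a=d["frame"][150:260,235:375]; b=s["frame"][150:230,250:350]
cv2.imwrite("pics/t4.png",np.vstack([cv2.resize(a,(382,300),interpolation=cv2.INTER_CUBIC),cv2.resize(b,(382,300),interpolation=cv2.INTER_CUBIC)]))
E
```

```text
t: 14.35
ee_pos: [437.5, 208.2, 55.6]
orientation: [-0.21, 2.731, -0.047]
ft_force: [-0.6, -0.5, 1.0]
width: 29.7
grasp_force: 0.1
adv 46.62117060577606 lat 6.12785118972778
14.35 [437.55 208.21  55.55] tool y [-0.14  0.99 -0.06] z [ 0.39 -0.   -0.92] w 29.664036143586646 d tool [-20.44  -3.78  37.74]
```

View pics/t4.png

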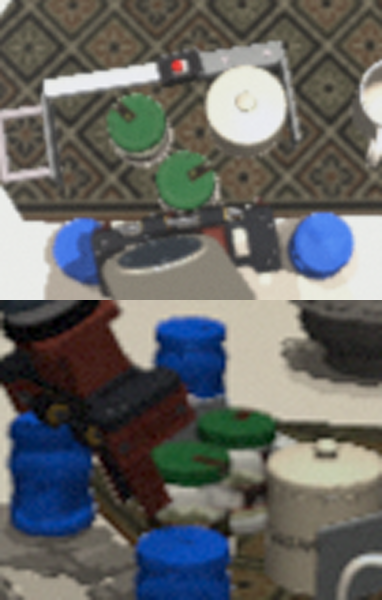

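The jar has slid ahead upright (lid at crop (187,180)), and the blue jars haven't moved. The fingertips rose to z=55, so I back off slightly, go lower and re-measure the jar.

```bash
python3 -m handwheel '[[3,-2,0,0,0,0,0.66],[5,0,7,0,0,0,0.66],[4,0,8,0,0,0,0.66],[0,0,0,0,0,0,0.66]]'
cat > st.py <<'E'
from h import *
import sys
O=np.array([550.,148.5])-(-53*np.array([.987,.16])+47*np.array([-.16,.987]))  # rack origin est.
def rk(p): q=np.array(p[:2])-O; return np.round([q@[.987,.16],q@[-.16,.987]],1)
d=get("top"); hsv=cv2.cvtColor(d["frame"],cv2.COLOR_BGR2HSV)
m=cv2.inRange(hsv,(50,100,40),(80,255,200)); n,_,stt,c=cv2.connectedComponentsWithStats(m)
for i in range(1,n):
    if stt[i,4]>60: print("green",stt[i],rk(atz(d,c[i],84)))
o=sensors.get_obs(); print("tcp rack",rk(o["ee_pos"])); R=Ro.from_rotvec(o["orientation"]).as_matrix()
print("fwd/left/down in tool",R.T@[.987,.16,0],R.T@[-.16,.987,0],-R[2])
delta([0,0,0])
E
python3 st.py
```

```text
t: 14.95
ee_pos: [434.7, 206.9, 43.7]
orientation: [-0.211, 2.744, -0.053]
ft_force: [-0.4, -0.2, -0.6]
width: 30.2
grasp_force: 0.0
green [276 186  19  19 209] [-50.3 162.7]
green [292 207  21  20 227] [-120.7  126.9]
tcp rack [-157.5  123. ]
fwd/left/down in tool [-0.92678234  0.0199794   0.37475902] [-0.00619087  0.99751679 -0.06849036] [0.3752835  0.06581095 0.92457083]
15.0 [434.68 206.85  43.91] tool y [-0.14  0.99 -0.07] z [ 0.38 -0.01 -0.92] w 30.03186043313615 d tool [ 445.7  -140.65 -123.4 ]
```

```bash
python3 -m handwheel '[[4,-8,-1.5,0,0,0,0.66],[4.5,0.8,11,0,0,0,0.66],[0,0,0,0,0,0,0.66],[-4.6,0,1.9,0,0,0,0.66],[-4.6,0,1.9,0,0,0,0.66],[-4.6,0,1.9,0,0,0,0.66],[-4.6,0,1.9,0,0,0,0.66],[0,0,0,0,0,0,0.66]]'
python3 st.py
```

```text
t: 16.0
ee_pos: [454.3, 203.7, 39.1]
orientation: [-0.209, 2.754, -0.056]
ft_force: [0.3, -0.3, 0.1]
width: 29.9
grasp_force: 0.0
green [275 186  20  19 214] [-50.7 163.2]
green [294 201  19  19 231] [-102.7  121.7]
tcp rack [-138.9  116.7]
fwd/left/down in tool [-0.93073045  0.02157657  0.36475235] [-0.00450028  0.99738705 -0.07048272] [0.36540445 0.06725744 0.92841587]
16.05 [454.01 203.52  39.03] tool y [-0.14  0.99 -0.07] z [ 0.37 -0.01 -0.93] w 30.005605473126742 d tool [ 462.32 -135.68 -130.09]
```

```bash
python3 -m handwheel '[[-4.4,-0.5,2.5,0,0,0,0.66],[-4.4,-0.5,2.5,0,0,0,0.66],[-4.4,-0.5,2.5,0,0,0,0.66],[-4.4,-0.5,2.5,0,0,0,0.66],[0,0,0,0,0,0,0.66]]'
python3 st.py
```

```text
t: 16.68
ee_pos: [474.2, 204.2, 36.1]
orientation: [-0.21, 2.755, -0.056]
ft_force: [0.0, -0.3, -0.3]
width: 30.0
grasp_force: 0.4
green [273 184  20  19 216] [-44.8 167.2]
green [294 195  20  19 233] [-83.9 117.8]
tcp rack [-118.9  114.1]
fwd/left/down in tool [-0.93077653  0.02143866  0.36464288] [-0.00458442  0.99739656 -0.07034256] [0.36528599 0.0671604  0.92846951]
16.725 [474.16 204.2   36.2 ] tool y [-0.14  0.99 -0.07] z [ 0.37 -0.01 -0.93] w 29.927132270501076 d tool [ 479.92 -133.69 -140.15]
```

```bash
python3 -m handwheel '[[-4.6,0.2,2,0,0,0,0.66],[-4.6,0.2,2,0,0,0,0.66],[-4.6,0.2,2,0,0,0,0.66],[-4.6,0.2,2,0,0,0,0.66],[0,0,0,0,0,0,0.66]]'
python3 st.py
python3 -m handwheel '[[-3.6,0.5,1.6,0,0,0,0.66],[-3.6,0.5,1.6,0,0,0,0.66],[-3.6,0.5,1.6,0,0,0,0.66],[0,0,0,0,0,0,0.66]]'
python3 st.py
```

```text
t: 17.35
ee_pos: [494.3, 207.9, 35.5]
orientation: [-0.21, 2.754, -0.056]
ft_force: [-0.7, -0.3, -0.2]
width: 29.7
grasp_force: 0.2
green [270 182  20  19 210] [-35.7 174.9]
green [293 188  20  19 223] [-63.8 118.1]
tcp rack [-98.6 114.4]
fwd/left/down in tool [-0.93066929  0.0216156   0.36490607] [-0.00449809  0.99738209 -0.0705531 ] [0.36556027 0.06731853 0.9283501 ]
17.4 [494.14 207.72  35.55] tool y [-0.14  0.99 -0.07] z [ 0.37 -0.01 -0.93] w 29.7820868336491 d tool [ 498.51 -134.52 -148.25]
t: 17.9
ee_pos: [505.6, 210.9, 34.9]
orientation: [-0.21, 2.755, -0.056]
ft_force: [-1.0, 0.5, 0.3]
width: 30.1
grasp_force: 0.5
green [269 181  20  19 212] [-33.2 178. ]
green [292 185  20  18 226] [-52.8 119.6]
tcp rack [-87.  115.5]
fwd/left/down in tool [-0.93075966  0.02150585  0.364682  ] [-0.00463804  0.9973743  -0.07065409] [0.36532832 0.06746897 0.92843048]
17.95 [505.46 210.74  34.87] tool y [-0.14  0.99 -0.07] z [ 0.37 -0.01 -0.93] w 29.70420507422742 d tool [ 509.18 -135.93 -152.91]
```

```bash
python3 -m handwheel '[[-3.6,0.5,1.6,0,0,0,0.66],[-3.6,0.5,1.6,0,0,0,0.66],[-3.6,0.5,1.6,0,0,0,0.66],[0,0,0,0,0,0,0.66]]'
python3 st.py
python3 ok.py && python3 -m handwheel '[[-2,0.3,0.8,0,0,0,0.66],[-2,0.3,0.8,0,0,0,0.66],[0,0,0,0,0,0,0.66]]'
python3 st.py
```

```text
t: 18.45
ee_pos: [517.2, 213.9, 34.3]
orientation: [-0.209, 2.754, -0.056]
ft_force: [0.1, -0.1, 0.3]
width: 30.1
grasp_force: 0.2
green [268 181  19  19 202] [-31.2 181. ]
green [291 180  19  20 213] [-40.4 120.9]
tcp rack [-75.1 116.7]
fwd/left/down in tool [-0.93075288  0.02163818  0.36469148] [-0.00449295  0.99737569 -0.07064387] [0.36534741 0.06740609 0.92842753]
18.5 [517.01 213.8   34.25] tool y [-0.14  0.99 -0.07] z [ 0.37 -0.01 -0.93] w 30.235277476181682 d tool [ 520.   -137.47 -157.75]
t: 18.88
ee_pos: [520.8, 214.9, 34.1]
orientation: [-0.21, 2.755, -0.057]
ft_force: [-1.3, -0.7, -0.1]
width: 30.1
grasp_force: 0.5
green [291 179  19  19 219] [-36.3 120.5]
green [268 181  19  18 201] [-30.  182.2]
tcp rack [-71.2 117.2]
fwd/left/down in tool [-0.93089702  0.02154729  0.36432877] [-0.00454941  0.99737772 -0.07061155] [0.36497919 0.06740513 0.92857242]
18.925 [520.81 214.89  34.12] tool y [-0.14  0.99 -0.07] z [ 0.37 -0.01 -0.93] w 30.11540549852472 d tool [ 523.68 -137.98 -159.08]
```

```bash
python3 -m handwheel '[[-1.5,0.2,0.6,0,0,0,0.66],[-1.5,0.2,0.6,0,0,0,0.66],[0,0,0,0,0,0,0.66]]'
python3 -m handwheel '[[4,0,-1.6,0,0,0,0.66],[20,0,-8,0,0,0,0.66],[40,0,-16,0,0,0,0.66],[30,0,-30,0,0,0,0.66],[0,0,-60,0,0,0,0.66],[0,0,-60,0,0,0,0.66],[0,50,-20,0,0,0,0.66],[0,60,0,0,0,0,0.66],[0,60,0,0,0,0,0.66],[0,0,0,0,0,0,0.66]]'
python3 st.py
python3 - <<'E'
from h import *
d=get("top"); s=get("scene")
a=d["frame"][150:260,235:375]; b=s["frame"][150:230,250:350]
cv2.imwrite("pics/t5.png",np.vstack([cv2.resize(a,(382,300),interpolation=cv2.INTER_CUBIC),cv2.resize(b,(382,300),interpolation=cv2.INTER_CUBIC)]))
E
```

```text
t: 19.3
ee_pos: [523.5, 215.6, 33.9]
orientation: [-0.21, 2.756, -0.057]
ft_force: [-3.3, -1.5, 1.7]
width: 29.9
grasp_force: 2.0
t: 20.55
ee_pos: [358.2, 374.9, 142.2]
orientation: [-0.209, 2.74, -0.064]
ft_force: [-1.2, -0.7, -0.1]
width: 30.2
grasp_force: 0.0
green [291 178  19  19 204] [-33.9 120.2]
green [268 181  19  18 179] [-28.9 182.5]
tcp rack [-206.9  298.3]
fwd/left/down in tool [-0.92618457  0.02425309  0.37598263] [-0.00642444  0.996649   -0.08011549] [0.37675279 0.07663491 0.92313836]
20.6 [357.83 371.96 141.68] tool y [-0.14  0.99 -0.08] z [ 0.38 -0.02 -0.92] w 29.487757814633426 d tool [ 437.68 -308.05    0.43]
```

View pics/t5.png

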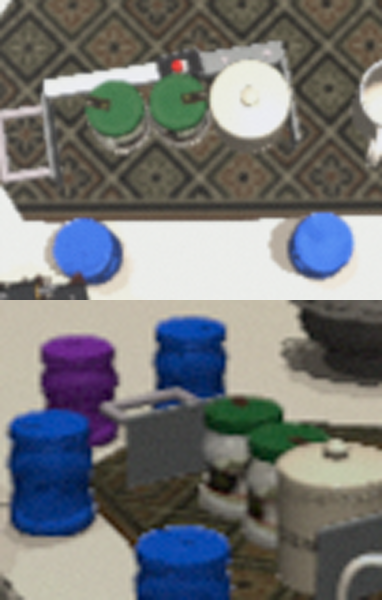

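The jar stands in the row against the rail, with its lid at crop (178,102). The row jar is at (114,108) and the canister at (250,98), all upright. The red button is out at (178,66), and the arm is clear.

```bash
python3 -c "from workcell import ctrl; print(ctrl.close_job())"
```

```text
the job is handed in; nothing more can be done
None
```

The job is handed in, but no verdict came back: my last picture showed the rail locked with its red button out and the jar upright in the row, close against the rail between canister and other jar, with the arm clear.

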